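# Height check on the tall and the short setter

### The arm

A 6-joint arm with a two-finger parallel gripper is mounted at the origin on the work surface; the furniture and walls round the work are solid. World frame = base frame: x ahead of the robot, y to its left, z up, the work surface at z = 0. Lengths are in m, angles in rad, forces in N, time in s.
With the tool pointing down it reaches from about 0.4 to 0.825 m from the base axis. Payload 7 kg.
Tool frame: the origin (TCP) lies midway between the tips of the shut fingers; the grasp point (between the pads) lies 19 mm behind it; z points along the fingers, y is the line along which they close (so a half turn about z gives the same grasp; the last joint's range is limited). The gripper opens to 88 mm and grips with 3 to 60 N. Pads are 19 mm wide; open, the fingers measure 130 mm over their backs; the gripper's body (78 mm by 193 mm) begins 47 mm behind the grasp point.
Start: joints at [1.518, 0.359, 0.012, 0, -1.224, -0.288], TCP at [0.226, 0.636, 0.227] pointing down, gripper open.
Joint ranges: [-3.07, 3.07], [-1.43, 2.12], [-1.02, 1.25], [-3.03, 1.67], [-3.05, -0], [-3.03, 3.03]. Speed limits (rad/s): [2.39, 2.39, 3.01, 3.14, 3.14, 3.14].

### API

Orientations are given as [roll, pitch, yaw] about the fixed x, y, z axes, in that order (R = Rz(yaw) Ry(pitch) Rx(roll)).
In Python, from station import arm gives the robot as it stands.
- The arm moves only by the tool servo_tool, never from a script. Its argument "deltas" is a list of rows, each a list of 7 numbers: the closure, from -1 (fully open) to 1 (shut), then the shift along the tool's x, y, z in mm, then the turn, a rotation vector about the tool's x, y, z in degrees. In form: [[gripper, x, y, z, ax, ay, az], ...]. A call has 1 to 20 rows; each row shifts and turns the commanded pose from where the row before left it, along the tool's axes as they then stand; what a row does not reach is not made up. A row lasts 1/12 s, in which the tool goes at most 41.7 mm and 7.16 degrees, less where a joint would pass 70% of its speed; a pose out of reach is approached as far as the arm can. A call is refused whole if a number of a shift passes 41.7 or a number of a turn 7.16, either way. A call with a gripper value outside its range is refused whole. The fingers move at their own pace and stop on an object; "squeeze" is the grip in N (left out, the last holds). Time passes only in rows, so rows that do not move let the fingers close. It gives the time, the measured TCP pose, the force, the opening and the grip force at its end, in the units of the state.
- arm.get_state(): the state, without advancing time (a new reading comes with each control period).
- arm.grab_frame(name): name is "scene" or "top" or "wrist"; returns a dict with "color" (384x512x3 uint8, red, green, blue), "K" (3x3 intrinsics, pixels), "distortion" ([k1, k2, p1, p2, k3] as OpenCV has them; the pictures are not rectified), "position" and "orientation" of the camera in the world. Camera axes: x right, y down, z forward; pixel columns grow to the right and rows downward; lengths in m; the calibration is good to about 2 mm. A picture is of the moment at which its call begins. There is no depth.
- arm.job_done(): hands the job in; it is judged then, once.
Trained networks look in a picture, given as the dict that the camera call returned (one of the last four; its "shot" number tells which), for a name from the list of things; names that differ only in an ending like _2 or _b are one class to them, and where a whole thing is asked for, a point or a joint stands for the part that bears it (a point fixed in the world has none). Each returns a list of dicts, best first, with "conf" (0 to 1); they miss things now and then, are a little off and sometimes report something else, mostly with a low value. They report only what shows in the picture. A call takes as long as a camera call. They do not tell look-alikes from the thing itself.
- arm.recognise(query, picture): "at" ([x, y, z] in m, in the coordinates of the camera as it stood for that picture, good to about 4 mm: the middle of the surface that is visible of it).
The state is a dict: "t": time; "q": joint angles; "qd": joint speeds; "joint_efforts": joint torques, N m; "eef_pos": TCP position; "ee_rot": TCP orientation; "force": force on the tool from outside, world axes, zero at the start; "moment": the same for the moment, N m; "width": finger opening in m; "gripper_force": force on a finger pad.
Only numpy, scipy, OpenCV 4.12 (cv2) and the standard library are available. Lean on these libraries where they do the work, as an engineer would, in place of code of your own. Each camera call takes 0.05 s, during which the arm holds its last target. There are 200 camera calls.

### The job

Check the robot's height on the three spring-topped setters: with the fingertips press the pad of the tallest one lightly, part of the way down, hold it there for about a second and let it come up again, then do the same on the shortest one. Never push a pad right down onto its stop, do not touch the middle-height setter, and leave everything standing where it is, nothing lifted, shifted or tipped. Finish with the fingertips raised at least 10 cm above the tallest setter.

Things in the scene. Friction and masses are not known exactly. Their poses are not given: they have to be found in the camera images.
- tall_setter: the tall one of three round tool-height setters of the same plain steel, 90 mm high from the bench to the top of its pad. Loose, about 0.8 kg. Housing 58 mm in diameter and 76 mm high on a flange 64 mm in diameter; a dial face 25 mm wide sticks out of its side to 39 mm from the axis. Origin: centre of the underside; z up; the dial faces the setter's own -x
- tall_pad_top (a point): centre of the flat top of the tall setter's pad, moving with it: a round aluminium disc 36 mm in diameter on a spring stem, standing 14 mm above the housing when up (top 90 mm above the bench)
- tall_pad (a joint): how far that pad is pressed straight down, m: 0 = fully up, 0.010 = on its hard stop; sprung, it starts to give at about 2 N, reaches about 4 N at 5 mm and 6 N at the stop, and rises again by itself
- middle_setter: the middle one of three round tool-height setters of the same plain steel, 70 mm high from the bench to the top of its pad. Loose, about 0.8 kg. Housing 58 mm in diameter and 56 mm high on a flange 64 mm in diameter; a dial face 25 mm wide sticks out of its side to 39 mm from the axis. Origin: centre of the underside; z up; the dial faces the setter's own -x
- middle_pad_top (a point): centre of the flat top of the middle setter's pad, moving with it: a round aluminium disc 36 mm in diameter on a spring stem, standing 14 mm above the housing when up (top 70 mm above the bench)
- middle_pad (a joint): how far that pad is pressed straight down, m: 0 = fully up, 0.010 = on its hard stop; sprung, it starts to give at about 2 N, reaches about 4 N at 5 mm and 6 N at the stop, and rises again by itself
- short_setter: the short one of three round tool-height setters of the same plain steel, 50 mm high from the bench to the top of its pad. Loose, about 0.8 kg. Housing 58 mm in diameter and 36 mm high on a flange 64 mm in diameter; a dial face 25 mm wide sticks out of its side to 39 mm from the axis. Origin: centre of the underside; z up; the dial faces the setter's own -x
- short_pad_top (a point): centre of the flat top of the short setter's pad, moving with it: a round aluminium disc 36 mm in diameter on a spring stem, standing 14 mm above the housing when up (top 50 mm above the bench)
- short_pad (a joint): how far that pad is pressed straight down, m: 0 = fully up, 0.010 = on its hard stop; sprung, it starts to give at about 2 N, reaches about 4 N at 5 mm and 6 N at the stop, and rises again by itself
- piston_loose: small bare-metal piston standing on its skirt, 43 mm wide, 49 mm high; loose bystander; origin under its centre
- bearing_loose: ball bearing lying flat, 47 mm across, 14 mm high; loose bystander; origin under its centre
- oiler_loose: round bench oil can with a short stem on top, 104 mm across, 83 mm high; loose bystander; origin under its centre
- tape: roll of black tape lying flat, 64 mm across, 19 mm high; loose bystander; origin under its centre
There are look-alikes about, which are no part of the job. Leave any blue look-alike of the short_setter alone.

How it is judged:
By the outcome, as a careful person would: the job done as asked, in the order asked, and still so for the second after the job is handed in, with the robot touching nothing.
It also fails if it takes over 48 s, if anything falls off the work surface, if the arm or the gripper's body presses on something with over 40 N, if the wrist force passes 120 N, or if a joint passes its speed limit or range.

## Working session

There is one attempt and no reset: what is moved stays moved. The work goes in short steps, Python scripts to look and compute and a tool call to move; the robot and the scene stay as the last step left them, time stands still between calls to the robot, and variables do not carry over. Pictures are saved under pics/ and viewed, at most 10 in all, crops included, and the job is handed in when it is done.

Besides the shell and the picture viewer there is one more tool, called as name(argument=value, ...) on one line, values as JSON. servo_tool: Moves the arm, as the interface text tells. Its arguments: {"type":"object","properties":{"deltas":{"type":"array","items":{"type":"array","items":{"type":"number"}}},"squeeze":{"type":"number"}},"required":["deltas"]}

```bash
mkdir -p pics
cat > h.py <<'E'
import numpy as np, cv2
from scipy.spatial.transform import Rotation as Rn
from station import arm
def R(o):
    o=np.array(o); 
    return o if o.shape==(3,3) else (Rn.from_euler('xyz',o).as_matrix() if o.size==3 else Rn.from_quat(o).as_matrix())
def world(f,p): return np.array(f["position"])+R(f["orientation"])@np.array(p)
def px2w(f,u,v,z):
    n=cv2.undistortPoints(np.array([[[u,v]]],float),np.array(f["K"]),np.array(f["distortion"]))[0,0]
    d=R(f["orientation"])@np.array([n[0],n[1],1]); c=np.array(f["position"])
    return c+d*(z-c[2])/d[2]
def w2px(f,p):
    r=R(f["orientation"]).T; c=np.array(f["position"])
    return cv2.projectPoints(np.array([p],float),cv2.Rodrigues(r)[0],-r@c,np.array(f["K"]),np.array(f["distortion"]))[0].ravel()
def save(f,n): cv2.imwrite("pics/"+n,f["color"][:,:,::-1])
E
python3 - <<'E'
from h import *
s=arm.get_state(); print(s)
for n in("scene","top"):
    f=arm.grab_frame(n); save(f,n+"0.png"); print(n,f["position"],f["orientation"])
    for q in("tall_setter","middle_setter","short_setter","tall_pad_top","short_pad_top","middle_pad_top"):
        for d in arm.recognise(q,f): 
            w=world(f,d["at"]); print(q,round(d["conf"],2),w.round(3),w2px(f,w).round())
E
```

```text
{'t': 0.0, 'q': array([ 1.51810004e+00,  3.59392509e-01,  1.10256921e-02, -3.59742592e-04,
       -1.22407716e+00, -2.88093765e-01]), 'qd': array([ 0.00124102, -0.00112682,  0.00064263, -0.00033807, -0.00265764,
       -0.00050515]), 'joint_efforts': array([ 1.12979040e-03, -5.82721853e+01,  2.93051022e+01,  6.99689895e+00,
        6.87344917e-03, -1.71944484e-04]), 'eef_pos': array([0.22546851, 0.63569848, 0.22560288]), 'ee_rot': array([ 3.13991682e+00, -1.43945859e-04, -3.40912452e-01]), 'force': array([ 0.42793753, -1.2757587 , -0.20269535]), 'moment': array([0.00187126, 0.05163474, 0.03335363]), 'gripper_force': 0.0, 'width': 0.08768697239414594}
scene [-0.02852644  0.62253739  0.60792565] [-2.15837457 -0.02419587 -2.34206895]
tall_setter 0.83 [0.499 0.327 0.054] [169. 260.]
middle_setter 0.79 [0.539 0.096 0.042] [239. 211.]
middle_setter 0.65 [ 0.458 -0.209  0.022] [338. 186.]
middle_setter 0.3 [ 0.5   -0.108  0.051] [305. 184.]
short_setter 0.85 [ 0.358 -0.107  0.028] [348. 215.]
short_setter 0.67 [ 0.458 -0.208  0.023] [338. 186.]
short_setter 0.55 [ 0.497 -0.098  0.037] [303.
[... 160 characters left out ...]
middle_pad_top 0.69 [0.498 0.324 0.052] [170. 260.]
middle_pad_top 0.55 [0.55  0.081 0.073] [241. 196.]
middle_pad_top 0.34 [ 0.457 -0.208  0.024] [339. 186.]
top [0.30104658 0.09924735 1.42702115] [-2.97286582 -0.02099686 -1.56834372]
tall_setter 0.76 [0.505 0.306 0.08 ] [167. 194.]
tall_setter 0.64 [0.511 0.314 0.087] [164. 192.]
middle_setter 0.77 [0.546 0.081 0.052] [243. 183.]
middle_setter 0.66 [0.511 0.316 0.088] [164. 192.]
short_setter 0.82 [ 0.368 -0.115  0.032] [308. 243.]
short_setter 0.71 [ 0.492 -0.1    0.035] [303. 202.]
short_pad_top 0.68 [ 0.501 -0.105  0.054] [305. 198.]
short_pad_top 0.2 [ 0.455 -0.213  0.018] [338. 214.]
middle_pad_top 0.67 [0.553 0.084 0.07 ] [243. 180.]
```

```bash
python3 -c "
import cv2,numpy as np
a=cv2.imread('pics/scene0.png');b=cv2.imread('pics/top0.png')
cv2.imwrite('pics/s1.png',a)"
```

```text
(no output)
```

View pics/scene0.png

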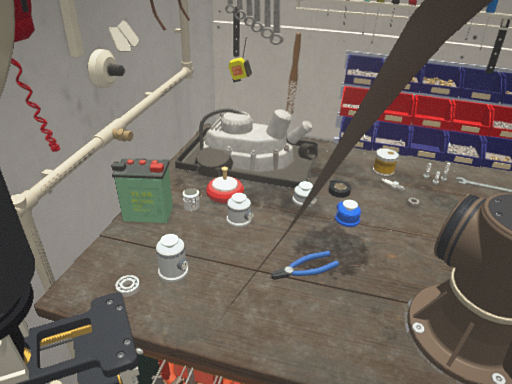

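View pics/top0.png

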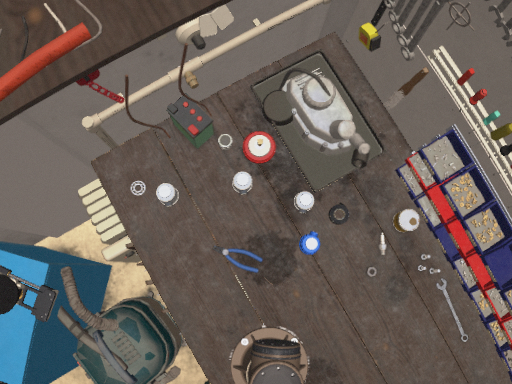

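Scene view: the tall steel setter is at (171,255), the middle one at (239,208) and the short steel one at (303,193), partly hidden. A blue look-alike stands at (348,212). In the top view they are at (167,194), (243,182), (304,201) and (311,243, blue). The oil can is at (259,147) and the engine in its tray at (325,110). I can't yet explain the dark tapered strip in the scene view, which ends near (290,230).

Run:
```python
from h import *
f=arm.grab_frame("top"); g=arm.grab_frame("scene")
for n,(u,v),z in (("tall",(166,191),.09),("mid",(242,179),.07),("short",(305,198),.05),("blue",(311,241),.05),("piston",(225,141),.05),("oil",(260,146),.08),("carb",(365,150),.1),("tray",(320,188),.0)): print(n,px2w(f,u,v,z).round(3))
print("tip",px2w(g,290,230,0).round(3), w2px(f,px2w(g,290,230,0)))
for z in(0,.2,.4): print(z,px2w(g,400,70,z).round(2))
a=cv2.resize(f["color"][150:270,140:380],None,fx=3.3,fy=3.3,interpolation=cv2.INTER_CUBIC)[:390]
cv2.imwrite("pics/crop1.png",a[:,:,::-1])
```

```text
tall [0.514 0.308 0.09 ]
mid [0.555 0.086 0.07 ]
short [ 0.501 -0.105  0.05 ]
blue [ 0.372 -0.121  0.05 ]
piston [0.677 0.138 0.05 ]
oil [0.654 0.032 0.08 ]
carb [ 0.64  -0.283  0.1  ]
tray [ 0.541 -0.161  0.   ]
tip [0.438 0.019 0.   ] [263.24553491 220.56019496]
0 [ 0.96 -1.54  0.  ]
0.2 [ 0.64 -0.83  0.2 ]
0.4 [ 0.31 -0.12  0.4 ]
```

View pics/crop1.png

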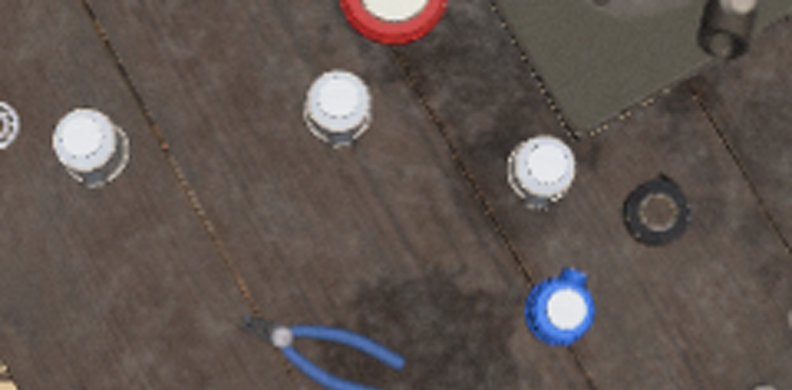

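The crop shows the short steel setter at (540,170), with the blue look-alike apart at (562,310) and the tape at (658,210). The middle one is at (337,105) and the tall one at (88,145). The tall one's measured height, about 0.088, agrees. I'll start with a short move and check what the dark strip is.

servo_tool(deltas=[[1,27,15,0,0,0,0],[1,27,15,0,0,0,0],[1,27,15,0,0,0,0],[1,27,15,0,0,0,0]], squeeze=10)

```text
t: 1.13
eef_pos: [0.3079, 0.5426, 0.2265]
ee_rot: [-3.142, -0.0, -0.34]
force: [0.9, 0.8, -1.0]
width: 0.0665
gripper_force: 0.0
```

Run:
```python
from h import *
f=arm.grab_frame("scene"); g=arm.grab_frame("wrist")
save(f,"x.png"); cv2.imwrite("pics/c2.png",cv2.resize(np.hstack([f["color"],g["color"]])[:,:,::-1],(800,300)))
s=arm.get_state(); print(s["t"],s["eef_pos"],s["ee_rot"],s["q"],s["width"],s["force"])
```

```text
1.2333 [0.30952382 0.54061048 0.22718882] [-3.14156361e+00 -1.81667263e-04 -3.43612743e-01] [ 1.36390155e+00  2.73469807e-01 -1.08600672e-01  1.98223480e-04
 -1.18872184e+00 -1.36791867e-01] 0.05864768114264236 [ 0.67209067  0.29600495 -0.02300101]
```

View pics/c2.png

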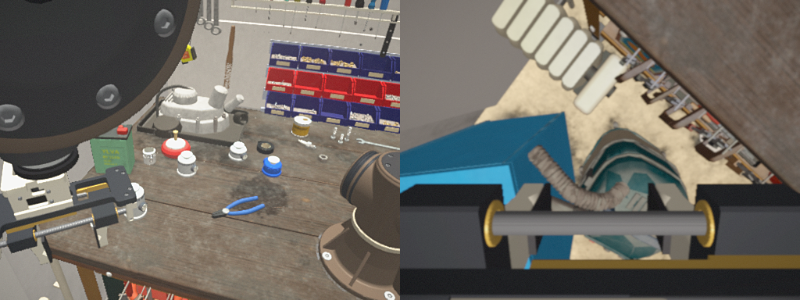

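The strip has gone with the arm's move, so it was one of the arm's own links. Both views are clear: the tall setter is at (137,200) behind the gripper.

servo_tool(deltas=[[1,27,15,0,0,0,0],[1,27,15,0,0,0,0],[1,27,15,0,0,0,0],[1,27,15,0,0,0,0],[1,27,15,0,0,0,0],[1,27,15,0,0,0,0],[1,27,15,0,0,0,0],[1,27,15,0,0,0,0],[1,27,15,0,0,0,0],[1,27,15,0,0,0,0],[1,0,0,0,0,0,0],[1,0,0,0,0,0,0]])

```text
t: 2.23
eef_pos: [0.5126, 0.3108, 0.2265]
ee_rot: [3.142, 0.0, -0.344]
force: [-0.4, 0.3, -0.1]
width: 0.0004
gripper_force: 0.0
```

Run:
```python
from h import *
g=arm.grab_frame("wrist"); t=arm.grab_frame("top")
for f in(g,t):
  for q in("tall_pad_top","tall_setter"):
    for d in arm.recognise(q,f):
        w=world(f,d["at"]); print(q,round(d["conf"],2),w.round(4),w2px(f,w).round())
print(g["position"],g["orientation"])
save(g,"w1.png")
s=arm.get_state(); print(s["t"],s["eef_pos"],s["ee_rot"],s["q"],s["width"],s["force"])
```

```text
tall_pad_top 0.88 [0.5168 0.3125 0.093 ] [252. 183.]
tall_pad_top 0.4 [0.5387 0.4077 0.0142] [166. 176.]
tall_setter 0.78 [0.5202 0.3107 0.0767] [253. 175.]
tall_setter 0.61 [0.4951 0.3073 0.0756] [167. 198.]
tall_setter 0.42 [ 0.4573 -0.2134  0.0164] [338. 214.]
[0.58291184 0.28605676 0.38518584] [ 2.86185046e+00  9.88316280e-04 -1.91440556e+00]
2.5333 [0.51114352 0.31273278 0.2266257 ] [-3.14146556e+00 -8.09346170e-07 -3.39418687e-01] [ 8.74857940e-01  2.35022897e-01 -1.61822370e-01 -4.72758525e-05
 -1.17383168e+00  3.56537975e-01] 0.0004940448636778903 [-0.4804761   0.21110523  0.43553875]
```

View pics/w1.png

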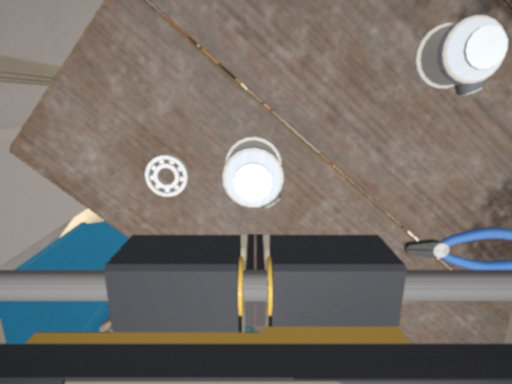

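The wrist view shows the tall pad at (253,182), right in front of the fingertips, with nothing else under the gripper. The bearing is at (166,176), well clear. My estimate of the pad is (0.515, 0.311), about 3 mm from the TCP.

servo_tool(deltas=[[1,3,0,20,0,0,0],[1,0,0,35,0,0,0],[1,0,0,35,0,0,0],[1,0,0,20,0,0,0],[1,0,0,10,0,0,0],[1,0,0,0,0,0,0],[1,0,0,0,0,0,0],[1,0,0,0,0,0,0]])

```text
t: 3.2
eef_pos: [0.5154, 0.312, 0.1084]
ee_rot: [-3.139, -0.001, -0.34]
force: [-1.0, -0.0, -0.0]
width: 0.0006
gripper_force: 0.0
```

Run:
```python
from h import *
g=arm.grab_frame("wrist"); s=arm.get_state(); p=s["eef_pos"]
for d in arm.recognise("tall_pad_top",g): w=world(g,d["at"]); print(round(d["conf"],2),w.round(4),w2px(g,w).round())
print(s["t"],p,s["force"],w2px(g,p)); save(g,"w2.png")
```

```text
3.25 [0.51536902 0.31201059 0.10849301] [ 0.1128369   0.18842212 -0.60808142] [255.80970149 250.99970571]
```

View pics/w2.png

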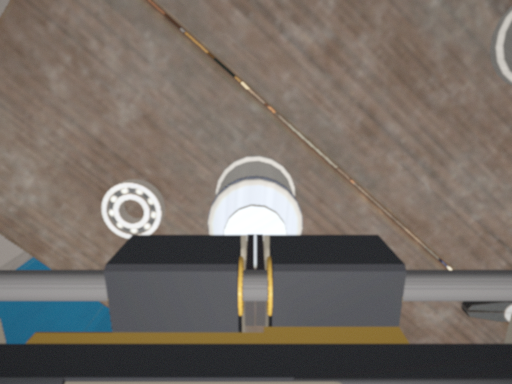

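The pad is centred under the shut fingertips: its axis is at column 255 and the TCP projects to (256,251). Next I lower slowly.

servo_tool(deltas=[[1,0,0,8,0,0,0],[1,0,0,6,0,0,0],[1,0,0,3,0,0,0],[1,0,0,1,0,0,0],[1,0,0,1,0,0,0],[1,0,0,0,0,0,0],[1,0,0,0,0,0,0]])

```text
t: 3.88
eef_pos: [0.5144, 0.3108, 0.0876]
ee_rot: [3.141, 0.0, -0.341]
force: [-1.1, 0.1, 2.8]
width: 0.0003
gripper_force: 1.4
```

Force and height agree: about 2 mm down at about 3 N. I'll add 2.5 mm, hold, and let it up.

servo_tool(deltas=[[1,0,0,1,0,0,0],[1,0,0,1.5,0,0,0],[1,0,0,0,0,0,0],[1,0,0,0,0,0,0]])

```text
t: 4.22
eef_pos: [0.5145, 0.3108, 0.0851]
ee_rot: [3.141, 0.0, -0.341]
force: [-2.6, -0.3, 3.8]
width: 0.0005
gripper_force: 1.9
```

servo_tool(deltas=[[1,0,0,0,0,0,0],[1,0,0,0,0,0,0],[1,0,0,0,0,0,0],[1,0,0,0,0,0,0],[1,0,0,0,0,0,0],[1,0,0,0,0,0,0],[1,0,0,0,0,0,0],[1,0,0,0,0,0,0],[1,0,0,0,0,0,0],[1,0,0,0,0,0,0],[1,0,0,0,0,0,0]])

```text
t: 5.13
eef_pos: [0.5145, 0.3108, 0.085]
ee_rot: [3.142, 0.0, -0.341]
force: [-2.7, -0.7, 4.0]
width: 0.0004
gripper_force: 2.0
```

The spring reads 4.0 N at 5 mm, matching the description, and it was held for about a second. Now I raise and cross over to the short one.

servo_tool(deltas=[[1,0,0,-2,0,0,0],[1,0,0,-3,0,0,0],[1,0,0,-5,0,0,0],[1,0,0,-15,0,0,0],[1,0,0,-30,0,0,0],[1,0,0,-35,0,0,0],[1,0,0,-35,0,0,0],[1,0,0,-20,0,0,0]])

```text
t: 5.8
eef_pos: [0.516, 0.3118, 0.2349]
ee_rot: [-3.137, -0.003, -0.34]
force: [0.1, 0.5, 1.0]
width: 0.0006
gripper_force: 0.0
```

servo_tool(deltas=[[1,5.5,18,0,0,0,0],[1,10,32,0,0,0,0],[1,10,32,0,0,0,0],[1,10,32,0,0,0,0],[1,10,32,0,0,0,0],[1,10,32,0,0,0,0],[1,10,32,0,0,0,0],[1,10,32,0,0,0,0],[1,10,32,0,0,0,0],[1,10,32,0,0,0,0],[1,10,32,0,0,0,0],[1,10,32,0,0,0,0],[1,10,29,0,0,0,0],[1,5,15,0,0,0,0],[1,0,0,0,0,0,0],[1,0,0,0,0,0,0],[1,0,0,0,0,0,0]])

```text
t: 7.22
eef_pos: [0.4992, -0.1228, 0.2301]
ee_rot: [-3.141, -0.0, -0.341]
force: [0.3, 0.0, -0.4]
width: 0.0005
gripper_force: 0.0
```

Run:
```python
from h import *
g=arm.grab_frame("wrist"); t=arm.grab_frame("top")
for f in(g,t):
  for q in("short_pad_top","short_setter","tall_setter","tall_pad_top"):
    for d in arm.recognise(q,f):
        w=world(f,d["at"]); print(q,round(d["conf"],2),w.round(4),w2px(f,w).round())
save(g,"w3.png")
s=arm.get_state(); print(s["t"],s["eef_pos"],s["ee_rot"],s["q"],s["force"])
for p in((.514,.308,.09),(.501,-.105,.05)): print(w2px(t,p))
```

```text
short_pad_top 0.75 [ 0.4994 -0.1077  0.0506] [242. 180.]
short_setter 0.76 [ 0.5069 -0.1116  0.0363] [243. 169.]
short_pad_top 0.63 [ 0.3629 -0.1224  0.0509] [312. 244.]
short_setter 0.61 [ 0.4922 -0.1011  0.034 ] [303. 202.]
short_setter 0.51 [ 0.367  -0.1203  0.0319] [310. 243.]
tall_setter 0.65 [0.5053 0.3073 0.0745] [167. 195.]
tall_pad_top 0.5 [0.5129 0.3175 0.0906] [163. 191.]
tall_pad_top 0.2 [ 0.5007 -0.104   0.0549] [305. 198.]
7.7167 [ 0.49919419 -0.12266392  0.23008775] [-3.14157056e+00 -5.13183897e-05 -3.40282813e-01] [ 1.41422675e-01  8.98048133e-02 -3.32109545e-01  4.59592158e-06
 -1.14882625e+00  1.08908896e+00] [0.30470459 0.60371571 0.22223961]
[166.12920308 191.00839186]
[305.03488385 198.1539151 ]
```

View pics/w3.png

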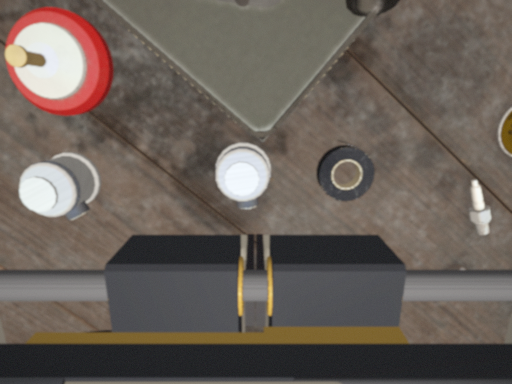

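The wrist view shows the short steel pad at (243,176), with its dial towards the robot. The tape is at (347,175), and the middle setter at (50,190) is clear. The blue one is out of the way behind the gripper. Pad estimate (0.500, -0.107, 0.05), so I correct by x -4, y -15 mm and descend.

servo_tool(deltas=[[1,-4,-15,0,0,0,0],[1,0,0,20,0,0,0],[1,0,0,35,0,0,0],[1,0,0,35,0,0,0],[1,0,0,35,0,0,0],[1,0,0,23,0,0,0],[1,0,0,10,0,0,0],[1,0,0,0,0,0,0],[1,0,0,0,0,0,0],[1,0,0,0,0,0,0]])

```text
t: 8.55
eef_pos: [0.5018, -0.1074, 0.0737]
ee_rot: [-3.141, -0.002, -0.34]
force: [0.7, 0.1, -0.1]
width: 0.0003
gripper_force: 0.0
```

Run:
```python
from h import *
g=arm.grab_frame("wrist"); s=arm.get_state(); p=s["eef_pos"]
print(s["t"],p,s["force"],w2px(g,p)); save(g,"w4.png")
```

```text
8.6 [ 0.50178612 -0.10732997  0.07381221] [0.46568296 0.6609228  0.0976354 ] [255.78252371 250.98893866]
```

View pics/w4.png

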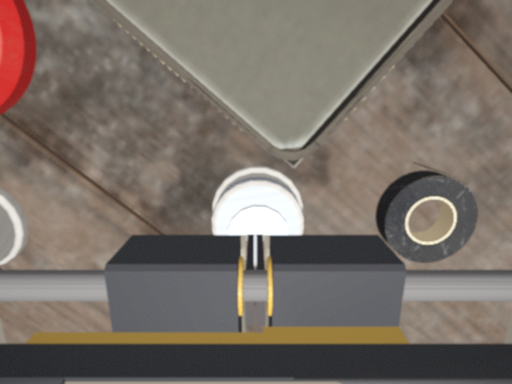

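The short pad is centred at column 257, as the tall one was. The tray corner and the tape are clear. Now I lower slowly.

servo_tool(deltas=[[1,0,0,10,0,0,0],[1,0,0,8,0,0,0],[1,0,0,4,0,0,0],[1,0,0,2,0,0,0],[1,0,0,1,0,0,0],[1,0,0,0,0,0,0],[1,0,0,0,0,0,0]])

```text
t: 9.18
eef_pos: [0.5002, -0.1074, 0.0471]
ee_rot: [3.141, 0.0, -0.341]
force: [-0.9, 1.7, 2.7]
width: 0.0005
gripper_force: 1.4
```

About 2.9 mm down at 2.7 N. I'll add 2 mm and hold.

servo_tool(deltas=[[1,0,0,1,0,0,0],[1,0,0,1,0,0,0],[1,0,0,0,0,0,0],[1,0,0,0,0,0,0],[1,0,0,0,0,0,0],[1,0,0,0,0,0,0],[1,0,0,0,0,0,0],[1,0,0,0,0,0,0],[1,0,0,0,0,0,0],[1,0,0,0,0,0,0],[1,0,0,0,0,0,0],[1,0,0,0,0,0,0],[1,0,0,0,0,0,0],[1,0,0,0,0,0,0]])

```text
t: 10.35
eef_pos: [0.5004, -0.1075, 0.0451]
ee_rot: [3.142, -0.0, -0.341]
force: [-3.4, 1.9, 4.3]
width: 0.0004
gripper_force: 1.9
```

servo_tool(deltas=[[1,0,0,-2,0,0,0],[1,0,0,-3,0,0,0],[1,0,0,-5,0,0,0],[1,0,0,-15,0,0,0],[1,0,0,-30,0,0,0],[1,0,0,-35,0,0,0],[1,0,0,-35,0,0,0],[1,0,0,-35,0,0,0],[1,0,0,-25,0,0,0],[1,0,0,-10,0,0,0],[1,0,0,0,0,0,0],[1,0,0,0,0,0,0],[1,0,0,0,0,0,0],[1,0,0,0,0,0,0]])

```text
t: 11.52
eef_pos: [0.4997, -0.1075, 0.2386]
ee_rot: [3.141, 0.002, -0.341]
force: [-0.5, -0.3, -0.4]
width: 0.0005
gripper_force: 0.0
```

Run:
```python
from h import *
t=arm.grab_frame("top"); b=cv2.imread("pics/top0.png")[:,:,::-1]
s=arm.get_state(); print(s["t"],s["eef_pos"],s["force"],abs(s["qd"]).max())
save(t,"t1.png")
for n,(u,v) in dict(tall=(167,194),mid=(242,182),short=(305,200)).items():
    A=b[v-16:v+16,u-16:u+16].astype(np.float32).mean(2); B=t["color"][v-16:v+16,u-16:u+16].astype(np.float32).mean(2)
    print(n,cv2.phaseCorrelate(A,B),abs(A-B).mean())
cv2.imwrite("pics/c5.png",np.hstack([cv2.resize(x[150:230,140:340],None,fx=2,fy=2) for x in (b,t["color"])])[:,:,::-1])
```

```text
11.5667 [ 0.49976512 -0.10749603  0.23871793] [-0.66825267 -0.11271399 -0.67722809] 0.006893489469694322
tall ((0.010805816289391146, 0.021389905322680036), 0.9782137277070433) 1.7649741
mid ((-3.6766580929640043, -6.535506792321545), 0.18188395351171494) 47.344402
short ((-0.4014891367467648, -0.6088282602168853), 0.2994261090643704) 13.980468
```

View pics/c5.png

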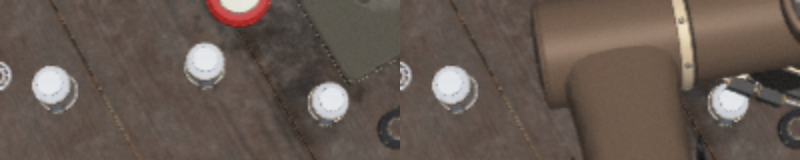

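The tall setter has not moved, to within 0.02 px. The short one looks unmoved, as far as it shows beside the gripper. The arm hides the middle one in this view, but it passed well above it. The fingertips are at 0.239 m, so I hand the job in.

```bash
python3 -c "
from station import arm; print(arm.job_done())"
```

```text
the job is handed in; nothing more can be done
None
```

I pressed the tall and then the short setter's pad about 5 mm (about 4 N), held each for about 1 s and let it up, ending with the fingertips 15 cm above the tall one; the tall setter measures unmoved and the short one looks it, but the middle one, which I never went near, was hidden by the arm in the last picture, so I could not check it.

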